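# Latch the two-part casting mould shut

## Task

Close the two-part casting mould with its draw latch: pull the wire loop out over the keeper hook on the sliding half, press it down and draw it back until it catches under the hook, then swing the lever over and press it down until it snaps over centre and lies flat, so that it holds the halves together by itself. Close the halves with the lever, not by hauling on the loop, and do not slam or force the lever; leave the things round about where they are.

Things in the scene. Friction and masses are not known exactly. Their poses are not given: they have to be found in the camera images.
- mould: Fixed half of the mould: aluminium block 106 x 84 mm (x = -109 to -3 mm), its top 56 mm above the table, on a plywood board 270 x 100 x 12 mm fixed to the table. Origin: underside of the board at the split. x: along the board from the fixed to the sliding half, the way the loop reaches out; z up. The latch moves in the plane y = 0.
- split (a point): Split between the halves, level with their tops (56 mm). Springs push the sliding half (84 mm wide) 5 to 25 mm off in the mould's +x; how far differs each time and IS NOT MEASURED. On its top, at y = 0, it carries the keeper hook.
- seat_nominal (a point): Fixed mark 40 mm in x from the mould's origin, 70 mm above the table: nominal seat face of the keeper, a steel post 16 mm wide. The true face is up to 10 mm nearer or farther in x: find it by feel. A lip overhangs the face by 3 mm towards +x, 75 to 79 mm above the table; below and beyond it a flat foot, 65 mm above the table, reaches 30 mm past the face.
- pivot (a point): Hinge line of the lever (runs along the mould's y), at x = -30 mm, 70 mm above the table, in the mould's frame.
- lever: Steel lever. Origin on the hinge line; x axis points to the pin that carries the loop, 20 mm away; y along the hinge. Handle: plate 24 mm wide, 4 mm thick, reaching 72 mm from the hinge to a rolled edge 9 mm thick; its angle above the mould's +x is the lever angle minus 18 degrees. Stiff hinge (0.04 N m): it stays where left. Closing takes up to 14 N; load it with at most 30 N (both fingers' force together).
- lever_turn (a joint): Turn of the lever, rad, growing as it closes. Lever angle (its x axis above the mould's +x, turning up and over to -x) = 0.436 + this. 0: handle leans over towards the keeper; 2.71: dead centre; 3.02: closed on a rubber stop (5 N/mm at the end), handle flat, pointing away from the keeper, upper face 72 mm above the table. Starts at 0.25 to 0.7.
- lever_end (a point): Point on the handle's middle line 70 mm from the hinge, at its free end.
- loop: Wire loop 42 mm wide on the lever's pin. Origin on the pin; x runs to the cross bar, 78 mm away; z up when it lies flat. A weak spring lifts it until it stands 10 degrees short of the lever's x axis; let go, it rises unless its bar is under the keeper's lip, drawn against the post: there it stays. The half resists 2.5 N per mm; draw it at most 2.5 mm (6 N) with the gripper on the loop.
- loop_bar (a point): Middle of the loop's cross bar, 5 mm thick. Seated, it lies under the lip, 2.5 mm beyond the post's face, 67.5 to 72.5 mm above the table. To pass down outside the lip it must be at least 6 mm beyond the face.
- loop_tab (a point): Grip point on the loop's pull tab, 20 mm beyond the bar (in the loop's frame 14.1 mm in x and 14.1 mm in z from the bar): a plate 20 mm wide along the hinge line (take it across this width), 5 mm thick, 31 mm long with a rolled end, at 45 degrees to the loop. It may turn between the fingers.
- half_draw (a joint): How far the sliding half has been drawn towards the fixed half from its sprung-off rest, in m; 0 at rest whatever its unmeasured place, 0.003 to 0.024 when latched.
- sherd_a: Porcelain fragment, 41 x 33 x 11 mm, beside the board; leave it.
- sherd_b: Porcelain fragment, 36 x 33 x 10 mm, beside the board; leave it.
- syringe: White 5 ml syringe, 109 mm long, lying beside the board; leave it.
- white_bottle: Small white bottle with a screw cap, 42 mm thick, 64 mm high; leave it.
- cotton_pot: White pot, 68 mm wide, 55 mm high; leave it.
- tape: Roll of masking tape, 104 mm wide, 25 mm high; leave it.
- loupe: Black folding loupe, 34 x 45 x 12 mm; leave it.

How it is judged:
By the outcome, as a careful person would: the job done as asked, in the order asked, and still so for the second after the job is handed in, with the robot touching nothing.
It also fails if it takes over 64 s, if anything falls off the work surface, if the arm or the gripper's body presses on something with over 40 N, if the wrist force passes 120 N, or if a joint passes its speed limit or range.

## Robot

A 6-joint arm with a two-finger parallel gripper is mounted at the origin on the work surface; the furniture and walls round the work are solid. World frame = base frame: x ahead of the robot, y to its left, z up, the work surface at z = 0. Lengths are in m, angles in rad, forces in N, time in s.
With the tool pointing down it reaches from about 0.25 to 0.775 m from the base axis. Payload 4 kg.
Tool frame: the origin (TCP) lies on the centre line of the jaws, within the pads' length; the fingertips stand 17 mm ahead of it and the grasp point (between the pads) lies 2 mm behind it; z points along the fingers, y is the line along which they close (so a half turn about z gives the same grasp; the last joint's range is limited). The gripper opens to 94 mm and grips with 3 to 60 N. Pads are 16 mm wide; open, the fingers measure 119 mm over their backs; the gripper's body (75 mm by 177 mm) begins 78 mm behind the grasp point.
Start: joints at [-1.214, 0.087, 1.371, -0, 1.684, -0.103], TCP at [0.244, -0.493, 0.223] pointing down, gripper open.
Joint ranges: [-3.1, 3.1], [-0.76, 2.03], [0.27, 2.55], [-1.08, 4.22], [0.17, 2.65], [-2.57, 2.57]. Speed limits (rad/s): [2.79, 2.79, 3.14, 3.14, 3.14, 3.14].

## Interface

Orientations are given as [roll, pitch, yaw] about the fixed x, y, z axes, in that order (R = Rz(yaw) Ry(pitch) Rx(roll)).
In Python, from bench import robot gives the robot as it stands.
- The arm moves only by the tool servo_tool, never from a script. Its argument "plan" is a list of rows, each a list of 7 numbers: the shift along the tool's x, y, z normalised to -1 to 1, where 1 is 0.1 m, then the turn, a rotation vector about the tool's x, y, z normalised to -1 to 1, where 1 is pi/2 rad, then the finger opening in mm, from 0 to 94. In form: [[x, y, z, ax, ay, az, gripper], ...]. A call has 1 to 12 rows; each row is the pose to reach, as a shift and turn from the pose commanded when the call began, along the tool's axes at that moment; what a row does not reach only later rows make up. A row lasts 1/12 s, in which the tool goes at most 41.7 mm and 7.16 degrees, less where a joint would pass 70% of its speed; a pose out of reach is approached as far as the arm can. A call with a number of a shift or a turn outside -1 to 1 is refused whole. A call with a gripper value outside its range is refused whole. The fingers move at their own pace and stop on an object; the grip force is fixed at half the most. Time passes only in rows, so rows that repeat a pose let the fingers close. It gives the time, the measured TCP pose, the force, the opening and the grip force at its end, in the units of the state.
- robot.get_obs(): the state, without advancing time (a new reading comes with each control period).
- robot.snapshot(name): name is "side" or "top"; returns the picture (400x640x3 uint8, red, green, blue); there is no depth.
- robot.camera_params(name): a dict with "camera_matrix" (3x3 intrinsics, pixels), "rvec" (rotation vector, rad) and "tvec" (3), from world to camera coordinates, as OpenCV has them. Camera axes: x right, y down, z forward; pixel columns grow to the right and rows downward; lengths in m; the calibration is good to about 2 mm. A picture is of the moment at which its call begins. camera_params takes no time and is no camera call.
- robot.close_job(): hands the job in; it is judged then, once.
Trained networks look in the newest picture that a camera, given by its name, has taken for a name from the list of things; names that differ only in an ending like _2 or _b are one class to them, and where a whole thing is asked for, a point or a joint stands for the part that bears it (a point fixed in the world has none). Each returns a list of dicts, best first, with "conf" (0 to 1); they miss things now and then, are a little off and sometimes report something else, mostly with a low value. They report only what shows in the picture. A call takes as long as a camera call.
- robot.find_in(thing, camera): "extent" ([centre column, centre row, width, height] in pixels, round what is visible of it).
The state is a dict: "time": time; "joint_positions": joint angles; "qvel": joint speeds; "joint_torque": joint torques, N m; "tool_pos": TCP position; "ee_rot": TCP orientation; "wrist_force": force on the tool from outside, world axes, zero at the start; "wrist_torque": the same for the moment, N m; "width": finger opening in m; "finger_force": force on a finger pad.
Only numpy, scipy, OpenCV 4.12 (cv2) and the standard library are available. Lean on these libraries where they do the work, as an engineer would, in place of code of your own. Each camera call takes 0.05 s, during which the arm holds its last target. There are 200 camera calls.

## Working session

There is one attempt and no reset: what is moved stays moved. The work goes in short steps, Python scripts to look and compute and a tool call to move; the robot and the scene stay as the last step left them, time stands still between calls to the robot, and variables do not carry over. Pictures are saved under pics/ and viewed, at most 10 in all, crops included, and the job is handed in when it is done.

Besides the shell and the picture viewer there is one more tool, called after "Call:" as name(argument=value, ...) on one line, values as JSON. servo_tool: Moves the arm, as the interface text tells. Scaled input: -1 to 1 covers 0.1 m each way for a shift and pi/2 rad each way for a turn. Its arguments: {"type":"object","properties":{"plan":{"type":"array","items":{"type":"array","items":{"type":"number"}}}},"required":["plan"]}

```bash
ls; mkdir -p pics; python3 - <<'E'
from bench import robot
import cv2
o=robot.get_obs();print({k:(v if not hasattr(v,'round') else v.round(3) if not isinstance(v,float) else round(v,3)) for k,v in o.items()})
for c in ("side","top"):
    im=robot.snapshot(c);cv2.imwrite(f"pics/{c}0.png",im[:,:,::-1])
    p=robot.camera_params(c);print(c,p)
    for t in ("mould","lever","loop","lever_end","loop_bar","loop_tab","pivot","split","seat_nominal"):
        try:
            r=robot.find_in(t,c);print(t,[(round(d['conf'],2),[round(float(x),1) for x in d['extent']]) for d in r[:2]])
        except Exception as e: print(t,e)
E
```

```text
pics
{'time': 0.0, 'joint_positions': array([-1.214,  0.088,  1.372, -0.   ,  1.684, -0.103]), 'qvel': array([ 0.001,  0.   , -0.001,  0.002,  0.   ,  0.001]), 'joint_torque': array([-1.0000e-03, -3.4018e+01, -3.0243e+01,  7.2000e-02,  3.3000e-02,
       -0.0000e+00]), 'tool_pos': array([ 0.244, -0.492,  0.221]), 'ee_rot': array([-3.139, -0.   ,  0.46 ]), 'wrist_force': array([-0.027, -0.059, -0.002]), 'wrist_torque': array([-0.004, -0.014,  0.033]), 'finger_force': 0.0, 'width': 0.09373476707334603}
side {'camera_matrix': array([[482.84063405,   0.        , 316.98099717],
       [  0.        , 482.84063405, 199.66001343],
       [  0.        ,   0.        ,   1.        ]]), 'rvec': array([ 1.88158825, -0.52743699,  0.34754958]), 'tvec': array([-0.3952122 ,  0.22232494,  0.80106782])}
mould [(0.71, [280.0, 204.8, 78.7, 93.1])]
lever [(0.52, [279.1, 177.3, 17.9, 32.2]), (0.44, [282.6, 206.1, 78.3, 91.8])]
loop [(0.48, [275.5, 168.4, 11.2, 14.4])]
lever_end [(0.51, [283.1, 176.8, 24.8, 37.2])]
loop_bar [(0.71, [281.4, 174.9, 22.3, 33.3])]
loop_tab [(0.62, [276.9, 165.7, 10.0, 14.0])]
p
[... 411 characters left out ...]
rray([0.1082375 , 0.58779868, 1.07041466])}
mould [(0.95, [289.9, 240.7, 122.5, 63.9]), (0.53, [284.7, 235.1, 35.8, 19.4])]
lever [(0.96, [284.8, 236.8, 36.3, 17.6]), (0.3, [289.9, 239.8, 121.1, 65.8])]
loop [(0.74, [281.3, 236.4, 36.0, 23.7]), (0.37, [279.5, 279.6, 13.6, 14.1])]
lever_end [(0.64, [285.6, 234.1, 40.1, 30.2]), (0.16, [266.8, 243.8, 46.8, 43.1])]
loop_bar [(0.62, [281.9, 236.4, 31.0, 22.2])]
loop_tab [(0.67, [278.9, 236.1, 33.3, 17.9]), (0.34, [289.3, 240.2, 118.4, 62.3])]
pivot [(0.65, [292.4, 238.5, 113.1, 66.0]), (0.53, [324.4, 271.5, 9.1, 7.3])]
split [(0.92, [288.4, 240.7, 118.9, 63.4])]
seat_nominal [(0.6, [289.8, 238.9, 121.4, 64.5]), (0.21, [280.6, 278.2, 14.2, 19.3])]
```

```bash
python3 - <<'E'
import cv2,numpy as np
a=cv2.imread("pics/top0.png")[180:300,200:360];b=cv2.imread("pics/side0.png")[140:270,220:340]
cv2.imwrite("pics/topc.png",cv2.resize(a,None,fx=5,fy=5,interpolation=cv2.INTER_CUBIC))
cv2.imwrite("pics/sidec.png",cv2.resize(b,None,fx=4.6,fy=4.6,interpolation=cv2.INTER_CUBIC))
E
```

```text
(no output)
```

View pics/topc.png

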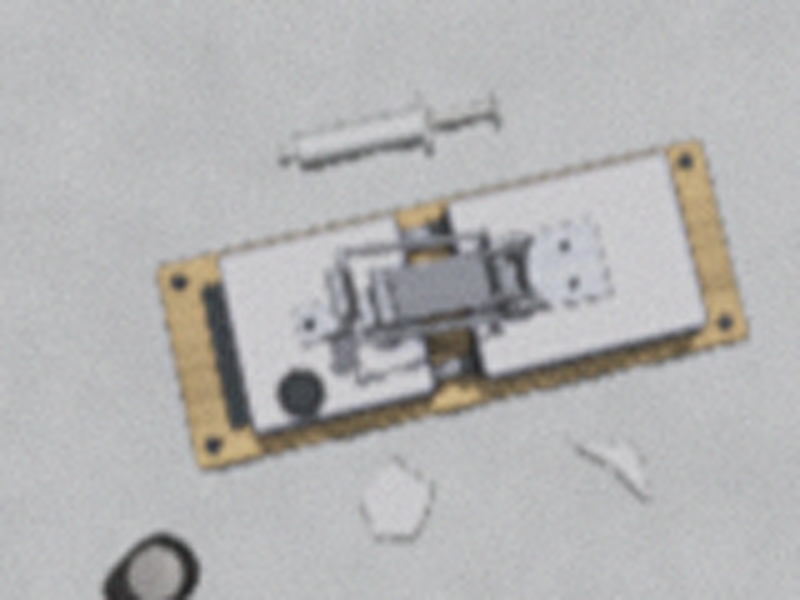

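View pics/sidec.png

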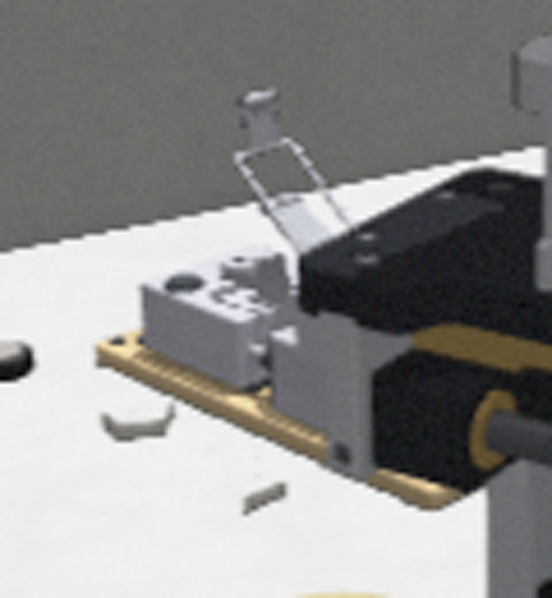

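View pics/side0.png

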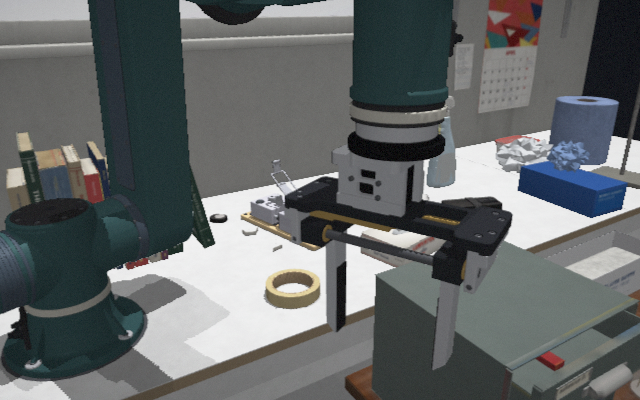

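View pics/top0.png

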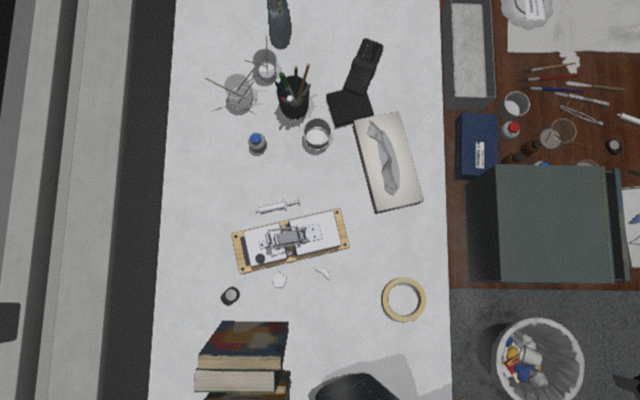

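The pictures show the board with the sliding half to the left, so mould +x points left in the top view. The crop's board corners are at about (160,265), (200,470), (748,335) and (700,142). In the side crop the loop stands up, with its bar from (237,157) to (293,140) and the tab end at (258,95). Next I fit the pose.

```bash
cat > h.py <<'E'
import numpy as np,cv2
from scipy.optimize import least_squares
from scipy.spatial.transform import Rotation as R
from bench import robot
def proj(P,c):
    p=robot.camera_params(c);return cv2.projectPoints(np.float64(P).reshape(-1,1,3),p['rvec'],p['tvec'],p['camera_matrix'],None)[0].reshape(-1,2)
def m2w(P,q):  # mould -> world
    x,y,a=q[:3];c,s=np.cos(a),np.sin(a);P=np.atleast_2d(P)
    return np.c_[x+c*P[:,0]-s*P[:,1],y+s*P[:,0]+c*P[:,1],P[:,2]]
def parts(th,lo):  # lever angle, loop angle -> pin, bar, tab pts (mould x,z, y=0)
    pin=np.array([-.03+.02*np.cos(th),0,.07+.02*np.sin(th)])
    f=lambda u,y,w:pin+[u*np.cos(lo)-w*np.sin(lo),y,u*np.sin(lo)+w*np.cos(lo)]
    return pin,f
E
python3 - <<'E'
from h import *
T=lambda *p:np.array(p)/5+[200,180]; S=lambda *p:np.array(p)/4.6+[220,140]
tb=T((160,265),(200,470),(748,335),(702,142)); tf=T((665,150),(707,325),(485,378),(445,205))
ys=[(-1),1]
def res(q,flip=1):
    cx=q[3];y=.05
    B=[[cx+.135,-y,.012],[cx+.135,y,.012],[cx-.135,y,.012],[cx-.135,-y,.012]]
    F=[[-.109,-.042,.056],[-.109,.042,.056],[-.003,.042,.056],[-.003,-.042,.056]]
    return np.r_[(proj(m2w(B,q),'top')-tb).ravel(),(proj(m2w(F,q),'top')-tf).ravel()]
best=min((least_squares(res,[.5,-.05,a,0]) for a in np.arange(0,6.3,.5)),key=lambda r:r.cost)
q=best.x;print(q,np.degrees(q[2]),best.cost);print(best.fun.reshape(-1,2).round(1))
np.save('q.npy',q[:3])
sl=S((237,157),(293,140),(258,95))
def r2(v):
    th,dx=v;pin,f=parts(th,th-np.radians(10))
    P=[f(.078,.021,0),f(.078,-.021,0),f(.078+.0195,0,.0195)]
    pr=proj(m2w(P,q),'side')
    return (np.r_[(pr-sl).ravel()]-np.tile([dx,0],3))
for s in(.5,1.,1.3):
    r=least_squares(r2,[s,0]);print(r.x,r.cost,r.fun.reshape(-1,2).round(1))
E
```

```text
[0.49878636 0.18687015 1.81779493 0.00332389] 104.15197728963953 1.7469936546109528
[[-0.8  0.1]
 [-0.3  0.2]
 [ 1.   0.7]
 [ 0.2 -0.8]
 [ 0.1  0.1]
 [ 0.3  0.1]
 [-0.2  0.2]
 [-0.3 -0.6]]
[ 0.85659389 -0.03845741] 0.3899707490163253 [[-0.6 -0. ]
 [ 0.4 -0.2]
 [ 0.2  0.4]]
[ 0.85659388 -0.03845745] 0.38997074901632295 [[-0.6 -0. ]
 [ 0.4 -0.2]
 [ 0.2  0.4]]
[ 0.85659389 -0.03845741] 0.38997074901632467 [[-0.6 -0. ]
 [ 0.4 -0.2]
 [ 0.2  0.4]]
```

Call:
servo_tool(plan=[[0.3, -0.3, -0.5, 0, 0, -0.08, 40], [0.6, -0.6, -0.5, 0, 0, -0.16, 40], [1, -1, -0.5, 0, 0, -0.24, 40], [1, -1, -0.5, 0, 0, -0.32, 40], [1, -1, -0.5, 0, 0, -0.4, 40], [1, -1, -0.5, 0, 0, -0.48, 40], [1, -1, -0.5, 0, 0, -0.56, 40], [1, -1, -0.5, 0, 0, -0.64, 40], [1, -1, -0.5, 0, 0, -0.72, 40], [1, -1, -0.5, 0, 0, -0.8, 40], [1, -1, -0.5, 0, 0, -0.864, 40], [1, -1, -0.5, 0, 0, -0.864, 40]])

```text
time: 2.0
tool_pos: [0.2893, -0.3589, 0.2726]
ee_rot: [3.142, 0.0, 1.819]
wrist_force: [-0.2, 0.5, -0.5]
width: 0.0402
finger_force: 0.0
```

Call:
servo_tool(plan=[[0.3, 0.2, 0, 0, 0, 0, 40], [0.6, 0.4, 0, 0, 0, 0, 40], [0.87, 0.56, 0, 0, 0, 0, 40]])

```text
time: 2.25
tool_pos: [0.3226, -0.2597, 0.2724]
ee_rot: [3.141, -0.001, 1.813]
wrist_force: [0.3, -0.5, -0.6]
width: 0.0396
finger_force: 0.0
```

Call:
servo_tool(plan=[[0.3, 0.2, 0, 0, 0, 0, 40], [0.6, 0.4, 0, 0, 0, 0, 40], [0.87, 0.56, 0, 0, 0, 0, 40]])

```text
time: 2.5
tool_pos: [0.3559, -0.161, 0.2727]
ee_rot: [3.141, 0.0, 1.814]
wrist_force: [0.4, 0.3, -0.1]
width: 0.0401
finger_force: 0.0
```

Call:
servo_tool(plan=[[0.3, 0.2, 0, 0, 0, 0, 40], [0.6, 0.4, 0, 0, 0, 0, 40], [0.87, 0.56, 0, 0, 0, 0, 40]])

```text
time: 2.75
tool_pos: [0.389, -0.0628, 0.2727]
ee_rot: [3.14, 0.0, 1.814]
wrist_force: [0.9, -0.0, -0.2]
width: 0.0401
finger_force: 0.0
```

Call:
servo_tool(plan=[[0.3, 0.2, 0, 0, 0, 0, 40], [0.6, 0.4, 0, 0, 0, 0, 40], [0.87, 0.56, 0, 0, 0, 0, 40]])

```text
time: 3.0
tool_pos: [0.4221, 0.0353, 0.2726]
ee_rot: [3.141, 0.0, 1.815]
wrist_force: [0.8, -0.6, -0.5]
width: 0.0397
finger_force: 0.0
```

Call:
servo_tool(plan=[[0.3, 0.2, 0, 0, 0, 0, 40], [0.6, 0.4, 0, 0, 0, 0, 40], [0.87, 0.56, 0, 0, 0, 0, 40], [0.87, 0.56, 0, 0, 0, 0, 40], [0.87, 0.56, 0, 0, 0, 0, 40]])

```text
time: 3.42
tool_pos: [0.4548, 0.1323, 0.272]
ee_rot: [-3.14, 0.0, 1.818]
wrist_force: [-0.1, -0.4, -0.0]
width: 0.04
finger_force: 0.0
```

```bash
python3 - <<'E'
from h import *
q=np.load('q.npy');o=robot.get_obs();print(o['time'],o['tool_pos'],o['ee_rot'])
im=robot.snapshot('side');cv2.imwrite("pics/s1.png",im[:,:,::-1])
cv2.imwrite("pics/s1c.png",cv2.resize(im[60:240,190:370,::-1],None,fx=3.3,fy=3.3,interpolation=cv2.INTER_CUBIC))
th=.857;pin,f=parts(th,th-.1745)
w=m2w(f(.092,0,.0141),q)[0];print('tab',w)
d=w-o['tool_pos'];y=q[2];print('tool x,y,z to tab',d[0]*np.cos(y)+d[1]*np.sin(y),d[0]*np.sin(y)-d[1]*np.cos(y),-d[2])
E
```

```text
3.4167 [0.45478813 0.13227992 0.27203058] [-3.14033765e+00  4.14241080e-04  1.81788558e+00]
tab [0.4876392  0.23107908 0.15408683]
tool x,y,z to tab 0.08776875418104865 0.05600994223727225 0.11794375280051356
```

View pics/s1c.png

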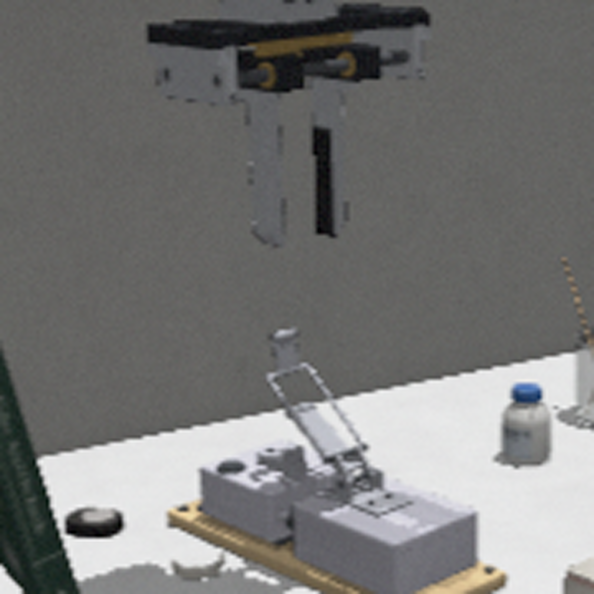

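The loop stands free, with its bar from about (268,377) to (308,363) and the tab end at (285,332) in the crop. I check the model against these points.

```bash
python3 - <<'E'
from h import *
q=np.load('q.npy')
C=lambda P:((proj(P,'side')-[190,60])*3.3).round(0).tolist()
for th in(.8,.857,.91):
    pin,f=parts(th,th-.1745);print(th,C(m2w([f(.078,.021,0),f(.078,-.021,0),f(.1,0,.022)],q)))
    h=th-np.radians(18);print(' handle end',C(m2w([[-.03+.072*np.cos(h),s*.012,.07+.072*np.sin(h)] for s in(1,-1)],q)))
print('block top corners',C(m2w([[-.003,.042,.056],[-.109,.042,.056],[-.109,-.042,.056],[-.109,.042,.012]],q)))
print('board',C(m2w([[-.132,.05,.0],[-.132,-.05,.012],[.138,.05,.012]],q)))
E
```

```text
0.8 [[264.0, 381.0], [307.0, 368.0], [280.0, 333.0]]
 handle end [[287.0, 417.0], [312.0, 409.0]]
0.857 [[267.0, 376.0], [310.0, 364.0], [284.0, 329.0]]
 handle end [[289.0, 413.0], [313.0, 405.0]]
0.91 [[270.0, 372.0], [313.0, 360.0], [289.0, 325.0]]
 handle end [[290.0, 409.0], [315.0, 401.0]]
block top corners [[291.0, 501.0], [395.0, 543.0], [480.0, 508.0], [396.0, 602.0]]
board [[411.0, 633.0], [511.0, 571.0], [167.0, 509.0]]
```

Call:
servo_tool(plan=[[0.3, 0.2, 0, 0, 0, 0, 40], [0.6, 0.4, 0, 0, 0, 0, 40], [0.88, 0.56, 0.2, 0, 0, 0, 40], [0.88, 0.56, 0.5, 0, 0, 0, 40], [0.88, 0.56, 0.5, 0, 0, 0, 40], [0.88, 0.56, 0.5, 0, 0, 0, 40]])

```text
time: 3.97
tool_pos: [0.4867, 0.2284, 0.2207]
ee_rot: [-3.137, 0.001, 1.815]
wrist_force: [-1.2, 0.7, 0.7]
width: 0.0397
finger_force: 0.0
```

Call:
servo_tool(plan=[[0, 0, 0.3, 0, 0, 0, 40], [0, 0, 0.55, 0, 0, 0, 40], [0, 0, 0.64, 0, 0, 0, 40], [0, 0, 0.64, 0, 0, 0, 40], [0, 0, 0.64, 0, 0, 0, 30], [0, 0, 0.64, 0, 0, 0, 22], [0, 0, 0.64, 0, 0, 0, 18], [0, 0, 0.64, 0, 0, 0, 16], [0, 0, 0.64, 0, 0, 0, 16], [0, 0, 0.64, 0, 0, 0, 16]])

```text
time: 4.8
tool_pos: [0.4879, 0.2311, 0.16]
ee_rot: [3.14, -0.001, 1.818]
wrist_force: [-2.6, 2.1, 3.9]
width: 0.0194
finger_force: 30.0
```

```bash
python3 - <<'E'
from h import *
o=robot.get_obs();print(o['tool_pos'],o['wrist_force'],o['width'],o['finger_force'])
im=robot.snapshot('side')
cv2.imwrite("pics/s2c.png",cv2.resize(im[100:240,210:350,::-1],None,fx=4.2,fy=4.2,interpolation=cv2.INTER_CUBIC))
E
```

```text
[0.48788486 0.23106471 0.1599985 ] [-2.57327421  2.05609238  3.87255926] 0.019431883641006432 30.00091675668955
```

View pics/s2c.png

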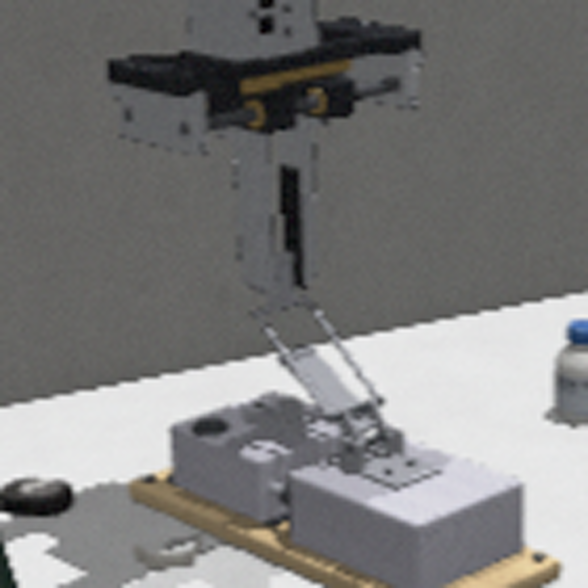

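```bash
python3 - <<'E'
from h import *
th=.857;pin,f=parts(th,0);t0=parts(th,th-.1745)[1](.092,0,.0141)
for lo in np.linspace(.682,-.15,12)[1:]:
    g=parts(th,lo)[1];t=g(.092,0,.0141);b=g(.078,0,0)
    print(round(lo,3),'bar',(b*1e3).round(1)[[0,2]],'shift',((t-t0)*10).round(2)[[0,2]])
E
```

```text
0.606 bar [ 47.2 129.6] shift [ 0.05 -0.05]
0.531 bar [ 50.4 124.6] shift [ 0.1 -0.1]
0.455 bar [ 53.2 119.4] shift [ 0.14 -0.16]
0.379 bar [ 55.5 114. ] shift [ 0.18 -0.22]
0.304 bar [ 57.5 108.5] shift [ 0.21 -0.28]
0.228 bar [ 59.1 102.8] shift [ 0.24 -0.34]
0.153 bar [60.2 97. ] shift [ 0.26 -0.41]
0.077 bar [60.9 91.1] shift [ 0.28 -0.48]
0.001 bar [61.1 85.2] shift [ 0.29 -0.55]
-0.074 bar [60.9 79.3] shift [ 0.3  -0.62]
-0.15 bar [60.2 73.5] shift [ 0.31 -0.69]
```

Call:
servo_tool(plan=[[0.05, 0, 0.05, 0, 0, 0, 16], [0.1, 0, 0.1, 0, 0, 0, 16], [0.14, 0, 0.16, 0, 0, 0, 16], [0.18, 0, 0.22, 0, 0, 0, 16], [0.21, 0, 0.28, 0, 0, 0, 16], [0.24, 0, 0.34, 0, 0, 0, 16], [0.24, 0, 0.34, 0, 0, 0, 16], [0.24, 0, 0.34, 0, 0, 0, 16]])

```text
time: 5.52
tool_pos: [0.4817, 0.2539, 0.1236]
ee_rot: [-3.141, -0.0, 1.817]
wrist_force: [-0.7, 2.3, 1.1]
width: 0.0196
finger_force: 30.0
```

```bash
cat >> h.py <<'E'
def st():
    q=np.load('q.npy');o=robot.get_obs();c,s=np.cos(q[2]),np.sin(q[2]);d=o['tool_pos'][:2]-q[:2];F=o['wrist_force']
    print('t',round(o['time'],2),'mould TCP',np.round([1e3*(c*d[0]+s*d[1]),1e3*(-s*d[0]+c*d[1]),1e3*o['tool_pos'][2]],2),'F mould',np.round([c*F[0]+s*F[1],-s*F[0]+c*F[1],F[2]],1),'rot',o['ee_rot'].round(3),'w',round(o['width']*1e3,1))
E
python3 - <<'E'
from h import *
st()
im=robot.snapshot('side')
cv2.imwrite("pics/s3c.png",cv2.resize(im[100:240,210:350,::-1],None,fx=4.2,fy=4.2,interpolation=cv2.INTER_CUBIC))
E
```

```text
t 5.52 mould TCP [ 69.15   0.17 123.61] F mould [2.4 0.1 1.1] rot [-3.141 -0.     1.817] w 19.6
```

View pics/s3c.png

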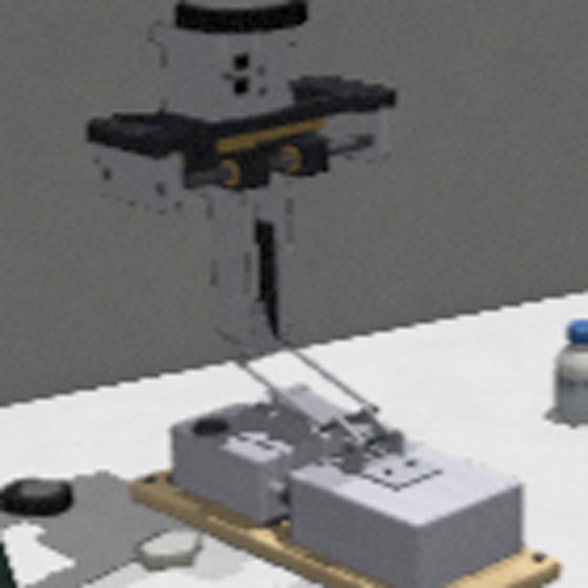

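The tab is gripped and the loop has swung down, with the right wire now running from (375,408) to (280,343). The handle end dropped from (310,350) to about (305,388), so the lever turned a little towards the keeper. I estimate both angles.

```bash
python3 - <<'E'
from h import *
q=np.load('q.npy')
C=lambda P:((proj(P,'side')-[210,100])*4.2).round(0).tolist()
for th in(.45,.55,.65,.75,.86):
    h=th-np.radians(18);print(th,'handle end',C(m2w([[-.03+.072*np.cos(h),s*.012,.07+.072*np.sin(h)] for s in(1,-1)],q)))
    # solve loop angle & s so contact at TCP-(0,k)
    for k in(2,6):
        c=np.array([.06915,0,.1236-k/1e3]);pin,_=parts(th,0);d=np.hypot(*(c-pin)[[0,2]])
        s=least_squares(lambda s:np.hypot(.078+s[0]*.7071,s[0]*.7071)-d,[.02]).x[0]
        lo=np.arctan2(c[2]-pin[2],c[0]-pin[0])-np.arctan2(s*.7071,.078+s*.7071)
        g=parts(th,lo)[1];print('   k',k,'s',round(s*1e3,1),'lo',round(lo,3),'bar',(g(.078,0,0)*1e3).round(1),C(m2w([g(.078,.021,0),g(.078,-.021,0),g(0,-.021,0)],q)))
E
```

```text
0.45 handle end [[274.0, 398.0], [305.0, 387.0]]
   k 2 s 18.2 lo 0.346 bar [ 61.4   0.  105.1] [[238.0, 353.0], [293.0, 336.0], [378.0, 407.0]]
   k 6 s 15.9 lo 0.321 bar [ 62.    0.  103.3] [[238.0, 355.0], [292.0, 338.0], [378.0, 407.0]]
0.55 handle end [[275.0, 387.0], [306.0, 377.0]]
   k 2 s 18.3 lo 0.323 bar [ 61.    0.  105.2] [[239.0, 352.0], [293.0, 336.0], [380.0, 405.0]]
   k 6 s 16.1 lo 0.298 bar [ 61.6   0.  103.4] [[238.0, 355.0], [293.0, 338.0], [380.0, 405.0]]
0.65 handle end [[277.0, 377.0], [308.0, 366.0]]
   k 2 s 18.6 lo 0.3 bar [ 60.4   0.  105.1] [[239.0, 353.0], [294.0, 336.0], [381.0, 403.0]]
   k 6 s 16.6 lo 0.273 bar [ 61.    0.  103.2] [[239.0, 356.0], [293.0, 339.0], [381.0, 403.0]]
0.75 handle end [[280.0, 367.0], [311.0, 357.0]]
   k 2 s 19.3 lo 0.274 bar [ 59.7   0.  104.8] [[240.0, 354.0], [295.0, 337.0], [382.0, 401.0]]
   k 6 s 17.3 lo 0.247 bar [ 60.3   0.  102.7] [[240.0, 357.0], [294.0, 340.0], [382.0, 401.0]]
0.86 handle end [[283.0, 357.0], [315.0, 347.0]]
   k 2 s 20.3 lo 0.246 bar [ 58.7   0.  104.1] [[241.0, 355.0], [296.0, 338.0], [384.0, 399.0]]
   k 6 s 18.5 lo 0.218 bar [ 59.2   0.  102. ] [[241.0, 358.0], [296.0, 341.0], [384.0, 399.0]]
```

Call:
servo_tool(plan=[[0.02, 0, 0.05, 0, 0, 0, 16], [0.035, 0, 0.1, 0, 0, 0, 16], [0.05, 0, 0.15, 0, 0, 0, 16], [0.06, 0, 0.2, 0, 0, 0, 16], [0.07, 0, 0.25, 0, 0, 0, 16], [0.075, 0, 0.3, 0, 0, 0, 16], [0.075, 0, 0.3, 0, 0, 0, 16], [0.075, 0, 0.3, 0, 0, 0, 16]])

```text
time: 6.23
tool_pos: [0.4801, 0.2604, 0.0938]
ee_rot: [-3.141, 0.001, 1.817]
wrist_force: [0.5, -0.9, 0.8]
width: 0.0193
finger_force: 30.0
```

```bash
python3 - <<'E'
from h import *
st()
E
```

```text
t 6.23 mould TCP [75.85  0.16 93.83] F mould [-1.  -0.2  0.8] rot [-3.141e+00  1.000e-03  1.817e+00] w 19.3
```

Call:
servo_tool(plan=[[-0.01, 0, 0.01, 0, 0, 0, 16], [-0.02, 0, 0.02, 0, 0, 0, 16], [-0.03, 0, 0.03, 0, 0, 0, 16], [-0.04, 0, 0.04, 0, 0, 0, 16], [-0.05, 0, 0.05, 0, 0, 0, 16], [-0.05, 0, 0.05, 0, 0, 0, 16]])

```text
time: 6.73
tool_pos: [0.4804, 0.2594, 0.0899]
ee_rot: [3.141, -0.008, 1.818]
wrist_force: [-2.7, 8.9, 2.8]
width: 0.0195
finger_force: 30.7
```

```bash
python3 - <<'E'
from h import *
st()
im=robot.snapshot('side')
cv2.imwrite("pics/s4c.png",cv2.resize(im[120:240,220:340,::-1],None,fx=4.9,fy=4.9,interpolation=cv2.INTER_CUBIC))
E
```

```text
t 6.73 mould TCP [74.78  0.11 89.88] F mould [9.3 0.4 2.8] rot [ 3.141 -0.008  1.818] w 19.5
```

View pics/s4c.png

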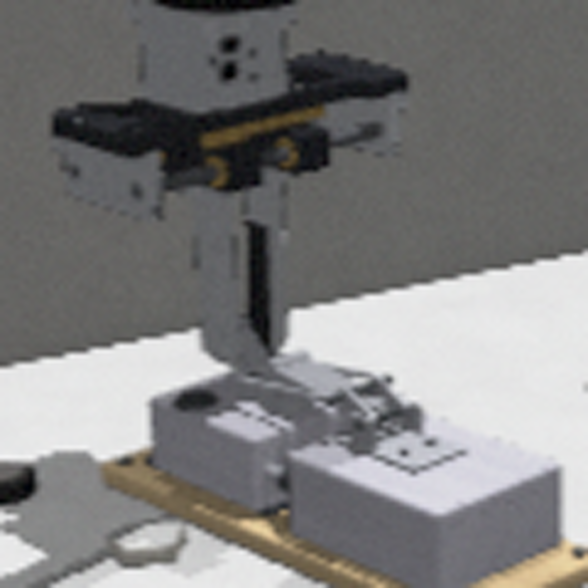

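The force along x comes with almost no motion. The bar is still near x = 63 mm, so this is the lever sticking plus grip friction holding the loop's turn, not the keeper. I tilt the tool with the loop to relieve it.

Call:
servo_tool(plan=[[0, 0, 0, 0, -0.04, 0, 16], [0, 0, 0, 0, -0.08, 0, 16], [0, 0, 0, 0, -0.12, 0, 16], [0, 0, 0, 0, -0.16, 0, 16], [0, 0, 0, 0, -0.2, 0, 16], [0, 0, 0, 0, -0.2, 0, 16]])

```text
time: 7.28
tool_pos: [0.4806, 0.2572, 0.0875]
ee_rot: [-3.14, 0.316, 1.821]
wrist_force: [0.7, 2.2, -1.9]
width: 0.0194
finger_force: 30.0
```

```bash
python3 - <<'E'
from h import *
st();print(robot.get_obs()['wrist_torque'])
E
```

```text
t 7.28 mould TCP [72.66  0.46 87.52] F mould [ 2.  -1.2 -1.9] rot [-3.14   0.316  1.821] w 19.4
[ 0.68261842 -0.20886388  0.10580072]
```

Call:
servo_tool(plan=[[0.003, 0, 0.01, 0, 0, 0, 16], [0.006, 0, 0.02, 0, 0, 0, 16], [0.01, 0, 0.03, 0, 0, 0, 16], [0.01, 0, 0.03, 0, 0, 0, 16]])

```text
time: 7.62
tool_pos: [0.4812, 0.2559, 0.0865]
ee_rot: [3.141, 0.312, 1.816]
wrist_force: [-0.9, 4.7, -0.6]
width: 0.0193
finger_force: 30.0
```

```bash
python3 - <<'E'
from h import *
st()
im=robot.snapshot('top')
cv2.imwrite("pics/t4c.png",cv2.resize(im[200:280,240:340,::-1],None,fx=7.5,fy=7.5,interpolation=cv2.INTER_CUBIC))
E
```

```text
t 7.62 mould TCP [71.24  0.12 86.45] F mould [ 4.8 -0.3 -0.6] rot [3.141 0.312 1.816] w 19.3
```

Call:
servo_tool(plan=[[0.003, 0, 0.01, 0, 0, 0, 16], [0.006, 0, 0.02, 0, 0, 0, 16], [0.01, 0, 0.03, 0, 0, 0, 16], [0.01, 0, 0.03, 0, 0, 0, 16], [0.01, 0, 0.03, 0, 0, 0, 16]])

```text
time: 8.08
tool_pos: [0.4815, 0.2556, 0.0856]
ee_rot: [3.14, 0.315, 1.815]
wrist_force: [-3.9, 2.7, 8.2]
width: 0.0196
finger_force: 30.0
```

```bash
python3 - <<'E'
from h import *
st()
E
```

```text
t 8.08 mould TCP [ 7.084e+01 -4.000e-02  8.563e+01] F mould [3.6 3.1 8.2] rot [3.14  0.315 1.815] w 19.6
```

Call:
servo_tool(plan=[[-0.006, 0, -0.019, 0, 0, 0, 16], [-0.016, 0, -0.016, 0, 0, 0, 16], [-0.025, 0, -0.013, 0, 0, 0, 16], [-0.035, 0, -0.01, 0, 0, 0, 16], [-0.035, 0, -0.01, 0, 0, 0, 16], [-0.035, 0, -0.01, 0, 0, 0, 16]])

```text
time: 8.58
tool_pos: [0.4821, 0.2533, 0.0857]
ee_rot: [3.141, 0.313, 1.817]
wrist_force: [-3.2, 5.2, 3.3]
width: 0.0193
finger_force: 30.1
```

```bash
python3 - <<'E'
from h import *
st()
E
```

```text
t 8.58 mould TCP [ 6.854e+01 -4.000e-02  8.568e+01] F mould [5.8 1.8 3.3] rot [3.141 0.313 1.817] w 19.3
```

Call:
servo_tool(plan=[[-0.01, 0, 0.003, 0, 0, 0, 16], [-0.019, 0, 0.006, 0, 0, 0, 16], [-0.019, 0, 0.006, 0, 0, 0, 16], [-0.019, 0, 0.006, 0, 0, 0, 16]])

```text
time: 8.92
tool_pos: [0.4826, 0.2511, 0.0855]
ee_rot: [3.141, 0.314, 1.817]
wrist_force: [-2.3, 4.6, 2.2]
width: 0.0196
finger_force: 30.0
```

```bash
python3 - <<'E'
from h import *
st()
E
```

```text
t 8.92 mould TCP [ 6.624e+01 -3.000e-02  8.554e+01] F mould [5.1 1.1 2.2] rot [3.141 0.314 1.817] w 19.6
```

Call:
servo_tool(plan=[[-0.01, 0, 0.003, 0, 0, 0, 16], [-0.019, 0, 0.006, 0, 0, 0, 16], [-0.019, 0, 0.006, 0, 0, 0, 16], [-0.019, 0, 0.006, 0, 0, 0, 16]])

```text
time: 9.25
tool_pos: [0.4832, 0.2489, 0.0854]
ee_rot: [3.141, 0.315, 1.817]
wrist_force: [-1.2, 3.6, 1.8]
width: 0.0192
finger_force: 30.0
```

```bash
python3 - <<'E'
from h import *
st()
E
```

```text
t 9.25 mould TCP [ 6.397e+01 -2.000e-02  8.544e+01] F mould [3.8 0.3 1.8] rot [3.141 0.315 1.817] w 19.2
```

Call:
servo_tool(plan=[[-0.01, 0, 0.003, 0, 0, 0, 16], [-0.01, 0, 0.003, 0, 0, 0, 16], [-0.01, 0, 0.003, 0, 0, 0, 16], [-0.01, 0, 0.003, 0, 0, 0, 16]])

```text
time: 9.58
tool_pos: [0.4834, 0.248, 0.0854]
ee_rot: [3.141, 0.315, 1.817]
wrist_force: [-2.0, 3.7, 2.4]
width: 0.0196
finger_force: 30.0
```

```bash
python3 - <<'E'
from h import *
st()
E
```

```text
t 9.58 mould TCP [ 6.306e+01 -1.000e-02  8.538e+01] F mould [4.1 1.  2.4] rot [3.141 0.315 1.817] w 19.6
```

Call:
servo_tool(plan=[[-0.01, 0, 0.003, 0, 0, 0, 16], [-0.015, 0, 0.005, 0, 0, 0, 16], [-0.015, 0, 0.005, 0, 0, 0, 16], [-0.015, 0, 0.005, 0, 0, 0, 16]])

```text
time: 9.92
tool_pos: [0.4837, 0.2466, 0.0853]
ee_rot: [3.141, 0.314, 1.817]
wrist_force: [-2.4, 3.7, 3.1]
width: 0.0193
finger_force: 30.0
```

```bash
python3 - <<'E'
from h import *
st()
E
```

```text
t 9.92 mould TCP [ 6.156e+01 -1.000e-02  8.532e+01] F mould [4.2 1.4 3.1] rot [3.141 0.314 1.817] w 19.3
```

Call:
servo_tool(plan=[[-0.01, 0, 0.003, 0, 0, 0, 16], [-0.015, 0, 0.005, 0, 0, 0, 16], [-0.015, 0, 0.005, 0, 0, 0, 16], [-0.015, 0, 0.005, 0, 0, 0, 16]])

```text
time: 10.25
tool_pos: [0.4841, 0.2449, 0.0852]
ee_rot: [3.141, 0.315, 1.817]
wrist_force: [-0.9, 3.6, 2.8]
width: 0.0193
finger_force: 30.0
```

```bash
python3 - <<'E'
from h import *
st()
E
```

```text
t 10.25 mould TCP [5.985e+01 6.000e-02 8.524e+01] F mould [ 3.7 -0.   2.8] rot [3.141 0.315 1.817] w 19.3
```

Call:
servo_tool(plan=[[-0.01, 0, 0.003, 0, 0, 0, 16], [-0.015, 0, 0.005, 0, 0, 0, 16], [-0.015, 0, 0.005, 0, 0, 0, 16], [-0.015, 0, 0.005, 0, 0, 0, 16]])

```text
time: 10.58
tool_pos: [0.4843, 0.2441, 0.0852]
ee_rot: [3.141, 0.313, 1.817]
wrist_force: [-1.5, 5.1, 2.4]
width: 0.0192
finger_force: 30.0
```

Call:
servo_tool(plan=[[-0.01, 0, 0.003, 0, 0, 0, 16], [-0.01, 0, 0.003, 0, 0, 0, 16], [-0.01, 0, 0.003, 0, 0, 0, 16], [-0.01, 0, 0.003, 0, 0, 0, 16]])

```text
time: 10.92
tool_pos: [0.4844, 0.2435, 0.0852]
ee_rot: [3.141, 0.312, 1.817]
wrist_force: [-2.1, 6.2, 3.0]
width: 0.0194
finger_force: 30.0
```

Call:
servo_tool(plan=[[-0.003, 0, -0.01, 0, 0, 0, 16], [-0.006, 0, -0.019, 0, 0, 0, 16], [-0.009, 0, -0.029, 0, 0, 0, 16], [-0.012, 0, -0.038, 0, 0, 0, 16], [-0.012, 0, -0.038, 0, 0, 0, 16]])

```text
time: 11.33
tool_pos: [0.4843, 0.2435, 0.0868]
ee_rot: [-3.141, 0.311, 1.818]
wrist_force: [1.1, 6.0, -5.9]
width: 0.0192
finger_force: 30.0
```

Call:
servo_tool(plan=[[-0.003, 0, -0.01, 0, 0, 0, 16], [-0.006, 0, -0.019, 0, 0, 0, 16], [-0.009, 0, -0.029, 0, 0, 0, 16], [-0.009, 0, -0.029, 0, 0, 0, 16]])

```text
time: 11.67
tool_pos: [0.4842, 0.2435, 0.0872]
ee_rot: [-3.139, 0.311, 1.819]
wrist_force: [5.3, 6.4, -15.2]
width: 0.0194
finger_force: 30.0
```

The lift is blocked at -15 N after 2 mm, so the bar is under the lip. I go back to neutral and release.

Call:
servo_tool(plan=[[0.006, 0, 0.019, 0, 0, 0, 16], [0.012, 0, 0.038, 0, 0, 0, 16], [0.017, 0, 0.053, 0, 0, 0, 16], [0.017, 0, 0.053, 0, 0, 0, 16]])

```text
time: 12.0
tool_pos: [0.4845, 0.2434, 0.0859]
ee_rot: [-3.141, 0.312, 1.818]
wrist_force: [-1.8, 4.9, 1.3]
width: 0.0194
finger_force: 30.0
```

Call:
servo_tool(plan=[[0, 0, 0, 0, 0, 0, 20], [0, 0, 0, 0, 0, 0, 23], [0, 0, 0, 0, 0, 0, 26], [0, 0, 0, 0, 0, 0, 28], [0, 0, 0, 0, 0, 0, 28], [0, 0, -0.15, 0, 0, 0, 28], [0, 0, -0.4, 0, 0, 0, 28], [0, 0, -0.7, 0, 0, 0, 28], [0, 0, -1, 0, 0, 0, 28], [0, 0, -1, 0, 0, 0, 28]])

```text
time: 12.83
tool_pos: [0.4795, 0.2748, 0.1886]
ee_rot: [3.13, 0.311, 1.814]
wrist_force: [0.3, 0.5, 0.4]
width: 0.0279
finger_force: 0.0
```

```bash
python3 - <<'E'
from h import *
st()
im=robot.snapshot('side')
cv2.imwrite("pics/s5c.png",cv2.resize(im[120:240,220:340,::-1],None,fx=4.9,fy=4.9,interpolation=cv2.INTER_CUBIC))
q=np.load('q.npy')
for th in (1.4,1.5,1.6,1.7,1.8,1.9):
    h=th-np.radians(18);print(th,((proj(m2w([[-.03+.072*np.cos(h),s*.012,.07+.072*np.sin(h)] for s in(1,-1)],q),'side')-[220,120])*4.9).round(0).tolist())
E
```

```text
t 12.83 mould TCP [ 90.01  -2.83 188.61] F mould [ 0.4 -0.5  0.4] rot [3.13  0.311 1.814] w 27.9
1.4 [[318.0, 280.0], [355.0, 268.0]]
1.5 [[326.0, 277.0], [363.0, 265.0]]
1.6 [[336.0, 275.0], [373.0, 264.0]]
1.7 [[346.0, 275.0], [383.0, 263.0]]
1.8 [[356.0, 276.0], [393.0, 264.0]]
1.9 [[366.0, 279.0], [403.0, 267.0]]
```

View pics/s5c.png

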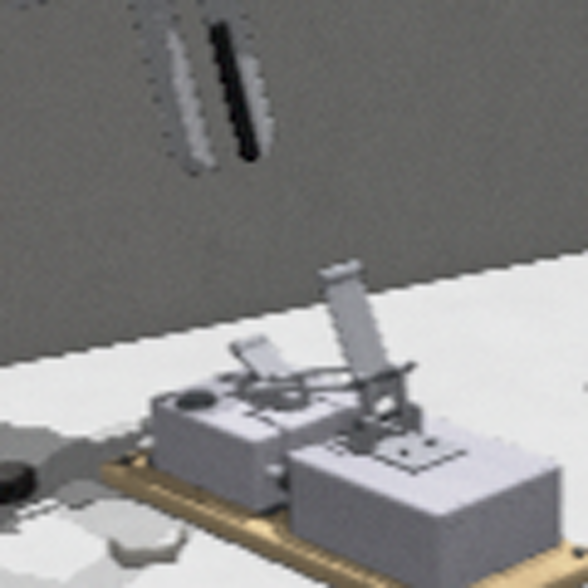

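The loop stays seated after release. The handle stands at about 65°, with its end at (340,270). I bring the tool back to vertical and close the fingers for the push.

Call:
servo_tool(plan=[[0, 0, 0, 0, 0.06, 0, 10], [0, 0, 0, 0, 0.13, 0, 0], [0, 0, 0, 0, 0.2, 0, 0], [0, 0, 0, 0, 0.2, 0, 0], [0, 0, 0, 0, 0.2, 0, 0], [0, 0, 0, 0, 0.2, 0, 0]])

```text
time: 13.38
tool_pos: [0.4766, 0.2721, 0.1805]
ee_rot: [-3.139, 0.002, 1.816]
wrist_force: [0.2, 0.2, 1.2]
width: 0.0008
finger_force: 0.0
```

```bash
python3 - <<'E'
from h import *
st()
# path of TCP (mould) with -x tip corner following handle at r=58; TCP = corner+(8,17)
for d in range(65,181,5):
    p=np.radians(d);c=np.array([-30+58*np.cos(p)+2*np.sin(p),70+58*np.sin(p)-2*np.cos(p)]);print(d,(c+[8,17]).round(1))
E
```

```text
t 13.38 mould TCP [ 88.02   0.68 180.5 ] F mould [ 0.1 -0.2  1.2] rot [-3.139e+00  2.000e-03  1.816e+00] w 0.8
65 [  4.3 138.7]
70 [ -0.3 140.8]
75 [ -5.1 142.5]
80 [-10.  143.8]
85 [-15.  144.6]
90 [-20. 145.]
95 [-25.1 145. ]
100 [-30.1 144.5]
105 [-35.1 143.5]
110 [-40.  142.2]
115 [-44.7 140.4]
120 [-49.3 138.2]
125 [-53.6 135.7]
130 [-57.7 132.7]
135 [-61.6 129.4]
140 [-65.1 125.8]
145 [-68.4 121.9]
150 [-71.2 117.7]
155 [-73.7 113.3]
160 [-75.8 108.7]
165 [-77.5 103.9]
170 [-78.8  99. ]
175 [-79.6  94. ]
180 [-80.  89.]
```

Call:
servo_tool(plan=[[-0.3, 0, 0.15, 0, 0, 0, 0], [-0.5, 0, 0.3, 0, 0, 0, 0], [-0.62, 0, 0.37, 0, 0, 0, 0], [-0.62, 0, 0.37, 0, 0, 0, 0], [-0.62, 0, 0.37, 0, 0, 0, 0]])

```text
time: 13.8
tool_pos: [0.4917, 0.2131, 0.1441]
ee_rot: [-3.14, -0.0, 1.817]
wrist_force: [-0.5, 0.6, 0.2]
width: 0.0006
finger_force: 0.0
```

Call:
servo_tool(plan=[[-0.04, 0, 0, 0, 0, 0, 0], [-0.08, 0, 0, 0, 0, 0, 0], [-0.11, 0, 0, 0, 0, 0, 0], [-0.14, 0, 0, 0, 0, 0, 0], [-0.17, 0, 0, 0, 0, 0, 0], [-0.2, 0, 0, 0, 0, 0, 0], [-0.2, 0, 0, 0, 0, 0, 0]])

```text
time: 14.38
tool_pos: [0.4976, 0.1935, 0.1458]
ee_rot: [3.139, -0.001, 1.817]
wrist_force: [-0.4, 3.5, 2.9]
width: 0.0002
finger_force: 2.0
```

```bash
python3 - <<'E'
from h import *
st()
E
```

```text
t 14.38 mould TCP [  6.73  -0.47 145.79] F mould [ 3.5 -0.4  2.9] rot [ 3.139e+00 -1.000e-03  1.817e+00] w 0.2
```

Call:
servo_tool(plan=[[-0.03, 0, 0, 0, 0, 0, 0], [-0.06, 0, 0, 0, 0, 0, 0], [-0.09, 0, 0, 0, 0, 0, 0], [-0.12, 0, 0, 0, 0, 0, 0], [-0.15, 0, 0, 0, 0, 0, 0], [-0.18, 0, 0, 0, 0, 0, 0], [-0.21, 0, 0, 0, 0, 0, 0], [-0.24, 0, 0, 0, 0, 0, 0], [-0.24, 0, 0, 0, 0, 0, 0]])

```text
time: 15.13
tool_pos: [0.5032, 0.1706, 0.1457]
ee_rot: [3.14, -0.002, 1.817]
wrist_force: [-1.7, 4.9, 3.1]
width: 0.0007
finger_force: 2.6
```

```bash
python3 - <<'E'
from h import *
st()
E
```

```text
t 15.13 mould TCP [-16.85  -0.28 145.68] F mould [5.2 0.5 3.1] rot [ 3.140e+00 -2.000e-03  1.817e+00] w 0.7
```

Call:
servo_tool(plan=[[-0.03, 0, 0, 0, 0, 0, 0], [-0.07, 0, 0, 0, 0, 0, 0], [-0.11, 0, 0, 0, 0, 0, 0], [-0.15, 0, 0.01, 0, 0, 0, 0], [-0.19, 0, 0.02, 0, 0, 0, 0], [-0.23, 0, 0.035, 0, 0, 0, 0], [-0.26, 0, 0.05, 0, 0, 0, 0], [-0.29, 0, 0.065, 0, 0, 0, 0], [-0.32, 0, 0.08, 0, 0, 0, 0], [-0.32, 0, 0.08, 0, 0, 0, 0]])

```text
time: 15.97
tool_pos: [0.5112, 0.1392, 0.138]
ee_rot: [3.139, -0.001, 1.817]
wrist_force: [-0.2, 3.8, 6.0]
width: 0.0006
finger_force: 3.3
```

```bash
python3 - <<'E'
from h import *
st()
E
```

```text
t 15.97 mould TCP [-49.28  -0.34 138.01] F mould [ 3.8 -0.8  6. ] rot [ 3.139e+00 -1.000e-03  1.817e+00] w 0.6
```

Call:
servo_tool(plan=[[-0.02, 0, 0.015, 0, 0, 0, 0], [-0.04, 0, 0.03, 0, 0, 0, 0], [-0.065, 0, 0.05, 0, 0, 0, 0], [-0.085, 0, 0.065, 0, 0, 0, 0], [-0.105, 0, 0.085, 0, 0, 0, 0], [-0.123, 0, 0.1, 0, 0, 0, 0], [-0.14, 0, 0.12, 0, 0, 0, 0], [-0.16, 0, 0.135, 0, 0, 0, 0], [-0.175, 0, 0.155, 0, 0, 0, 0], [-0.19, 0, 0.175, 0, 0, 0, 0], [-0.19, 0, 0.175, 0, 0, 0, 0]])

```text
time: 16.88
tool_pos: [0.5159, 0.1194, 0.1191]
ee_rot: [3.141, 0.002, 1.816]
wrist_force: [1.6, 1.0, 3.7]
width: 0.0002
finger_force: 1.3
```

```bash
python3 - <<'E'
from h import *
st()
E
```

```text
t 16.88 mould TCP [-6.959e+01 -6.000e-02  1.191e+02] F mould [ 0.5 -1.8  3.7] rot [3.141e+00 2.000e-03 1.816e+00] w 0.2
```

Call:
servo_tool(plan=[[-0.01, 0, 0.02, 0, 0, 0, 0], [-0.02, 0, 0.04, 0, 0, 0, 0], [-0.03, 0, 0.06, 0, 0, 0, 0], [-0.04, 0, 0.08, 0, 0, 0, 0], [-0.048, 0, 0.1, 0, 0, 0, 0], [-0.055, 0, 0.12, 0, 0, 0, 0], [-0.062, 0, 0.14, 0, 0, 0, 0], [-0.067, 0, 0.155, 0, 0, 0, 0], [-0.067, 0, 0.155, 0, 0, 0, 0]])

```text
time: 17.63
tool_pos: [0.5161, 0.1136, 0.1026]
ee_rot: [-3.139, -0.0, 1.817]
wrist_force: [0.8, 0.7, -1.3]
width: 0.0002
finger_force: 0.0
```

Call:
servo_tool(plan=[[-0.003, 0, 0.012, 0, 0, 0, 0], [-0.006, 0, 0.025, 0, 0, 0, 0], [-0.009, 0, 0.037, 0, 0, 0, 0], [-0.011, 0, 0.05, 0, 0, 0, 0], [-0.013, 0, 0.062, 0, 0, 0, 0], [-0.015, 0, 0.075, 0, 0, 0, 0], [-0.017, 0, 0.087, 0, 0, 0, 0], [-0.018, 0, 0.1, 0, 0, 0, 0], [-0.018, 0, 0.1, 0, 0, 0, 0]])

```text
time: 18.38
tool_pos: [0.5173, 0.112, 0.0934]
ee_rot: [-3.141, 0.0, 1.817]
wrist_force: [0.7, -0.3, 0.4]
width: 0.0004
finger_force: 0.0
```

```bash
python3 - <<'E'
from h import *
st()
E
```

```text
t 18.38 mould TCP [-77.11   0.4   93.41] F mould [-0.4 -0.6  0.4] rot [-3.141  0.     1.817] w 0.4
```

Call:
servo_tool(plan=[[0, 0, 0.01, 0, 0, 0, 0], [0, 0, 0.02, 0, 0, 0, 0], [0, 0, 0.03, 0, 0, 0, 0], [0, 0, 0.04, 0, 0, 0, 0], [0, 0, 0.05, 0, 0, 0, 0], [0, 0, 0.06, 0, 0, 0, 0], [0, 0, 0.06, 0, 0, 0, 0]])

```text
time: 18.97
tool_pos: [0.5175, 0.1121, 0.0892]
ee_rot: [3.141, 0.0, 1.817]
wrist_force: [-2.4, -0.0, 5.7]
width: 0.0008
finger_force: 3.1
```

Call:
servo_tool(plan=[[0, 0, 0.01, 0, 0, 0, 0], [0, 0, 0.02, 0, 0, 0, 0], [0, 0, 0.02, 0, 0, 0, 0]])

```text
time: 19.22
tool_pos: [0.5176, 0.1121, 0.0891]
ee_rot: [3.14, 0.0, 1.817]
wrist_force: [-7.0, -0.4, 13.3]
width: 0.0009
finger_force: 6.8
```

Call:
servo_tool(plan=[[0, 0, -0.05, 0, 0, 0, 0], [0, 0, -0.2, 0, 0, 0, 0], [0, 0, -0.5, 0, 0, 0, 0], [0, 0, -0.8, 0, 0, 0, 0], [0, 0, -1, 0, 0, 0, 0], [0, 0, -1, 0, 0, 0, 0], [0, 0, -1, 0, 0, 0, 0]])

```text
time: 19.8
tool_pos: [0.5182, 0.1121, 0.1869]
ee_rot: [3.139, 0.001, 1.817]
wrist_force: [-0.5, 0.0, -0.2]
width: 0.0005
finger_force: 0.0
```

```bash
python3 - <<'E'
from h import *
st()
im=robot.snapshot('side')
cv2.imwrite("pics/s6c.png",cv2.resize(im[120:240,220:340,::-1],None,fx=4.9,fy=4.9,interpolation=cv2.INTER_CUBIC))
E
```

```text
t 19.8 mould TCP [-77.22  -0.55 186.86] F mould [ 0.1  0.5 -0.2] rot [3.139e+00 1.000e-03 1.817e+00] w 0.5
```

View pics/s6c.png

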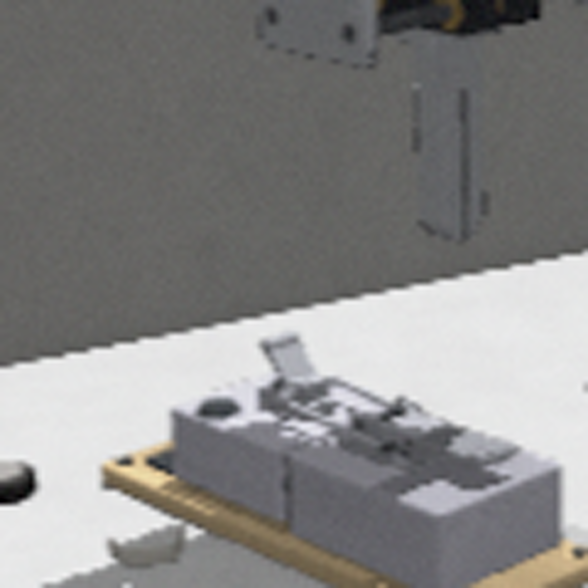

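The halves are together, with only a thin split at (288,490). The loop is on the hook, the lever lies flat on the right at about (480,450), and the gripper is clear. I hand the job in.

```bash
python3 -c "
from bench import robot
print(robot.close_job())"
```

```text
the job is handed in; nothing more can be done
None
```

The mould is latched: the loop's bar is under the keeper's lip, the lever is over centre and flat, and the halves look closed in the last picture; I handed the job in at about 20 s with the gripper clear.

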